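# Stir the dry bead bath and snap its lid shut

### The arm

A 6-joint arm with a two-finger parallel gripper is mounted at the origin on a cart in front of the work surface, level with it; the furniture and walls round the work are solid. World frame = base frame: x ahead of the robot, y to its left, z up, the work surface at z = 0. Lengths are in m, angles in rad, forces in N, time in s.
With the tool pointing down it reaches from about 0.35 to 0.775 m from the base axis. Payload 7.3 kg.
Tool frame: the origin (TCP) lies on the centre line of the jaws, within the pads' length; the fingertips stand 17 mm ahead of it and the grasp point (between the pads) lies 2 mm behind it (robot.tip_extent is the distance from the TCP to the fingertips, in m); z points along the fingers, y is the line along which they close (so a half turn about z gives the same grasp; the last joint's range is limited). The gripper opens to 92 mm and grips with 3 to 60 N. Pads are 19 mm wide; open, the fingers measure 130 mm over their backs; the gripper's body (75 mm by 190 mm) begins 47 mm behind the grasp point.
Start: joints at [1.137, 0.342, 1.524, -0, 1.275, -0.146], TCP at [0.149, 0.503, 0.222] pointing down, gripper open.
Joint ranges: [-2.53, 2.53], [-0.77, 2.02], [0.04, 2.7], [-1, 4.14], [0.28, 2.66], [-3.11, 3.11]. Speed limits (rad/s): [2.57, 2.57, 3.14, 3.14, 3.14, 3.14].

### API

Orientations are given as [roll, pitch, yaw] about the fixed x, y, z axes, in that order (R = Rz(yaw) Ry(pitch) Rx(roll)).
In Python, from cell import robot gives the robot as it stands.
- The arm moves only by the tool step_arm, never from a script. Its argument "motion" is a list of rows, each a list of 2 entries, a list of its own where there are three numbers: the shift along the tool's x, y, z in units of 60 mm (1.0 is 60 mm), then the turn about the tool's z in rad. In form: [[[x, y, z], spin], ...]. A call has 1 to 10 rows; each row is the pose to reach, as a shift and turn from the pose commanded when the call began, along the tool's axes at that moment; what a row does not reach only later rows make up. A row lasts 1/8 s, in which the tool goes at most 62.5 mm and 10.7 degrees, less where a joint would pass 70% of its speed; a pose out of reach is approached as far as the arm can. A call with a gripper value outside its range is refused whole. "hand" is the closure in counts, from 0 (fully open) to 255 (shut), set as the call begins (left out, the last holds). The fingers move at their own pace and stop on an object; "squeeze" is the grip in N (left out, the last holds). Time passes only in rows, so rows that repeat a pose let the fingers close. It gives the time, the measured TCP pose, the force, the opening and the grip force at its end, in the units of the state.
- robot.observe(): the state, without advancing time (a new reading comes with each control period).
- robot.read_camera(name): name is "scene" or "top" or "wrist"; returns a dict with "pixels" (420x560x3 uint8, red, green, blue), "intrinsics" (3x3 intrinsics, pixels), "xyz" and "rotation" of the camera in the world; the wrist camera has in their place "T_tool_cam" (4x4, takes a point from camera to tool coordinates, whose origin is the TCP and whose axes are the flange's). Camera axes: x right, y up, looking along -z (the intrinsics and any distortion apply to the point x, -y, -z); pixel columns grow to the right and rows downward; lengths in m; the calibration is good to about 2 mm. A picture is of the moment at which its call begins: read the wrist's pose just before it. There is no depth.
- robot.hand_in(): hands the job in; it is judged then, once.
The state is a dict: "time": time; "qpos": joint angles; "qvel": joint speeds; "joint_efforts": joint torques, N m; "tool_pos": TCP position; "tool_rot": TCP orientation; "contact_force": force on the tool from outside, world axes, zero at the start; "torque": the same for the moment, N m; "opening": finger opening in m; "grip_force": force on a finger pad.
Only numpy, scipy, OpenCV 4.12 (cv2) and the standard library are available. Lean on these libraries where they do the work, as an engineer would, in place of code of your own. Each camera call takes 0.05 s, during which the arm holds its last target. There are 200 camera calls.

### The job

The beads in the dry bath have warmed unevenly: take the steel paddle from the bench, stand it blade down in the open well and let go so that it leans on the rim, then take it again from above by its handle, hold it upright and stir until every bead has been shifted well away from where it lay. Then stand the paddle blade down in the large glass beaker on the bench, swing the lid over and press its front down until it snaps home under the catch. Touch the beads with the paddle only, keep them all in the well, do not tip the beaker, and leave the brown bottle and the white jar where they stand.

Things in the scene. Friction and masses are not known exactly. Their poses are not given: they have to be found in the camera images.
- bath: small white dry bead bath, fixed to the bench: housing 150 (along its x) x 140 x 86 mm high, front with a knob and a dark display at its -x side. Origin under its centre on the bench, z up. In its middle a round steel well, inner radius 45 mm, wall 3 mm, whose rim stands 104 mm above the bench (18 mm above the housing's top). Nine loose aluminium beads lie in it
- well_floor (a point): centre of the well's flat inner floor, 35 mm above the bench; axes as the bath's
- well_rim (a point): centre of the well's mouth, 69 mm above its floor; axes as the bath's
- bath_lid (a joint): round steel lid, hinged behind the well (pin along the bath's y, 63 mm behind the well's axis, 109 mm above the bench). rad: 0 = shut home, grows as it opens up and back, to 2.0. It starts open past upright, stays by friction down to about 1 rad, then falls onto the catch at about 0.08; there its front needs about 10 N to snap home (below 0.01), and stays
- lid_front (a point): point on the lid's outer (upper) face near its front edge, furthest from the hinge, 108 mm from the hinge pin: press here. The lid is a disc of radius 53 mm, 7.5 mm thick, with a lip 12 mm further out; shut, this point lies 112 mm above the bench; its z is the lid's outward normal, its x points to the hinge
- lid_hinge (a point): middle of the hinge pin; axes turn with the lid
- paddle: stirring paddle, 200 mm long, 85 g, lying on the bench along its own x: white handle 16 x 16 mm thick (x from -100 to -16 mm), steel stem 8 mm thick, flat blade 24 x 5 mm with a round end (x from 50 to 100 mm). Origin at mid length on its underside, z up; handle axis at z = 8 mm, blade at z = 2.5 mm; centre of mass x = 28 mm
- paddle_tip (a point): middle of the blade's round end; axes as the paddle's
- paddle_end (a point): middle of the handle's end face, the top when it stands blade down; axes as the paddle's
- rinse_beaker: glass beaker, 96 mm wide, 95 mm high, with a spout and a little white residue, 140 g, loose; wall up to about 8 mm, inner radius about 38 mm, floor 3 mm. Origin under its centre, z up
- bottle: brown bottle with a cork-coloured cap, 79 x 78 x 126 mm, standing on the bench; leave it. Origin under its centre
- reagent_jar: white square-shouldered jar with a black cap, 71 x 71 x 123 mm, standing on the bench; leave it. Origin under its centre
- bead_1: aluminium bead, a plain ball of 22 mm; origin at its centre
- bead_2: aluminium bead, a plain ball of 22 mm; origin at its centre
- bead_3: aluminium bead, a plain ball of 22 mm; origin at its centre
- bead_4: aluminium bead, a plain ball of 22 mm; origin at its centre
- bead_5: aluminium bead, a plain ball of 22 mm; origin at its centre
- bead_6: aluminium bead, a plain ball of 22 mm; origin at its centre
- bead_7: aluminium bead, a plain ball of 22 mm; origin at its centre
- bead_8: aluminium bead, a plain ball of 22 mm; origin at its centre
- bead_9: aluminium bead, a plain ball of 22 mm; origin at its centre
Not all that is in view belongs to the job. Leave any pink or purple look-alike of the rinse_beaker alone.

How it is judged:
By the outcome, as a careful person would: the job done as asked, in the order asked, and still so for the second after the job is handed in, with the robot touching nothing.
It also fails if it takes over 72 s, if anything falls off the work surface, if the arm or the gripper's body presses on something with over 40 N, if the wrist force passes 120 N, or if a joint passes its speed limit or range.

## Working session

There is one attempt and no reset: what is moved stays moved. The work goes in short steps, Python scripts to look and compute and a tool call to move; the robot and the scene stay as the last step left them, time stands still between calls to the robot, and variables do not carry over. Pictures are saved under pics/ and viewed, at most 10 in all, crops included, and the job is handed in when it is done.

Besides the shell and the picture viewer there is one more tool, called after "Emit:" as a command line: name --argument value ..., lists and objects as JSON in quotes. step_arm: Moves the arm, as the interface text tells. Its arguments: {"type":"object","properties":{"motion":{"type":"array"},"hand":{"type":"number"},"squeeze":{"type":"number"}},"required":["motion"]}

```bash
mkdir -p pics; ls; python3 - <<'E'
from cell import robot
import cv2,numpy as np
for n in ("scene","top"):
    c=robot.read_camera(n); cv2.imwrite(f"pics/{n}0.png",c["pixels"][:,:,::-1])
    print(n,c["intrinsics"].tolist(),np.round(c["xyz"],4).tolist(),np.round(c["rotation"],4).tolist(),[k for k in c])
c=robot.read_camera("wrist");print(c["intrinsics"],c["T_tool_cam"])
o=robot.observe();print({k:np.round(v,3).tolist() for k,v in o.items()})
E
```

```text
pics
scene [[526.6620727881082, 0.0, 290.7600869589524], [0.0, 526.6620727881082, 213.5337992962404], [0.0, 0.0, 1.0]] [-0.2736, -1.2076, 1.138] [0.9773, -0.0038, -0.5781] ['pixels', 'intrinsics', 'xyz', 'rotation']
top [[382.3106485906485, 0.0, 275.69128119163076], [0.0, 382.3106485906485, 206.8989177361823], [0.0, 0.0, 1.0]] [0.436, 0.1375, 1.1079] [0.1414, 0.0029, -1.5741] ['pixels', 'intrinsics', 'xyz', 'rotation']
[[335.21642657   0.         283.56017995]
 [  0.         335.21642657 216.02475147]
 [  0.           0.           1.        ]] [[ 4.03795870e-04  9.67245563e-01  2.53842189e-01  6.77019123e-02]
 [ 9.99999636e-01 -5.81197862e-04  6.23873166e-04  7.71109612e-05]
 [ 7.50971090e-04  2.53841845e-01 -9.67245447e-01 -1.62865366e-01]
 [ 0.00000000e+00  0.00000000e+00  0.00000000e+00  1.00000000e+00]]
{'time': 0.15, 'qpos': [1.137, 0.343, 1.525, -0.0, 1.275, -0.146], 'qvel': [0.0, -0.002, -0.003, 0.002, -0.002, 0.001], 'joint_efforts': [0.001, -43.147, -24.435, 0.072, 0.054, -0.0], 'tool_pos': [0.149, 0.503, 0.221], 'tool_rot': [-3.14, -0.0, 2.854], 'contact_force': [0.644, -0.635, 0.181], 'torque': [-0.047, -0.01, 0.031], 'grip_force': 0.0, 'opening': 0.092}
```

View pics/scene0.png

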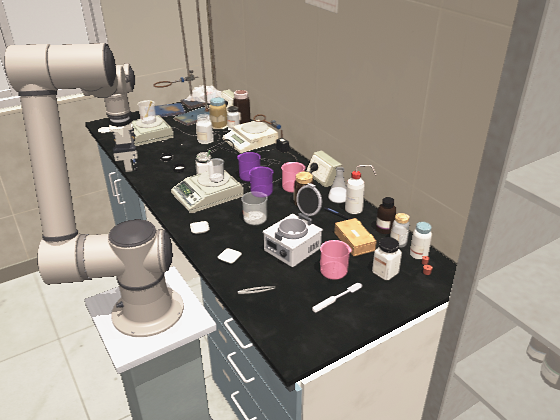

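View pics/top0.png

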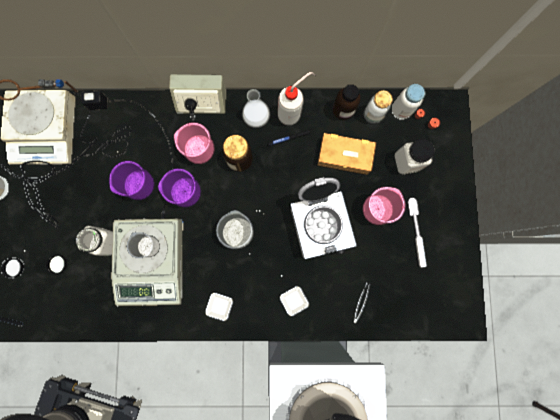

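Scene: the paddle is at top (417,233) and the tweezers look-alike at (362,302). The clear beaker is at top (235,230); pink ones are at (383,205) and (194,143), purple at (131,180) and (180,187), and there is a small glass on the balance at (147,245). The bath is at (323,225). I choose the paddle at (417,233) and the clear beaker at (235,230), and check both in one crop.

```bash
cat > h.py <<'E'
from cell import robot
import cv2,numpy as np
from scipy.spatial.transform import Rotation as R
def pose():
    o=robot.observe(); return np.array(o["tool_pos"]),R.from_euler('xyz',o["tool_rot"]).as_matrix()
def cam(n):
    p,Rt=pose(); c=robot.read_camera(n)
    if n=="wrist":
        T=np.array(c["T_tool_cam"]); c["p"]=p+Rt@T[:3,3]; c["R"]=Rt@T[:3,:3]
    else: c["p"]=np.array(c["xyz"]); c["R"]=R.from_euler('xyz',c["rotation"]).as_matrix()
    c["K"]=np.array(c["intrinsics"]); return c
def ray(c,u,v):
    d=np.linalg.inv(c["K"])@[u,v,1]; return c["R"]@[d[0],-d[1],-d[2]]
def onz(c,u,v,z):
    d=ray(c,u,v); return c["p"]+d*(z-c["p"][2])/d[2]
def proj(c,P):
    q=c["R"].T@(np.array(P)-c["p"]); w=c["K"]@[q[0],-q[1],-q[2]]; return w[:2]/w[2]
def tri(c1,a,c2,b):
    d1,d2=ray(c1,*a),ray(c2,*b); s=np.linalg.lstsq(np.c_[d1,-d2],c2["p"]-c1["p"],rcond=None)[0]
    A,B=c1["p"]+d1*s[0],c2["p"]+d2*s[1]; return (A+B)/2,np.linalg.norm(A-B)
def toolmove(P):  # shift in tool axes, units of 60 mm
    p,Rt=pose(); return Rt.T@(np.array(P)-p)/0.06
E
python3 - <<'E'
from h import *
c=cam("top"); im=c["pixels"][:,:,::-1]
a=cv2.resize(im[170:280,200:440],(720,330),interpolation=cv2.INTER_CUBIC)
s=cam("scene")["pixels"][:,:,::-1]
b=cv2.resize(s[180:315,230:410],(360,270),interpolation=cv2.INTER_CUBIC)
b2=cv2.resize(s[275:315,305:370],(360,222),interpolation=cv2.INTER_CUBIC)
b=np.hstack([b,np.vstack([b2,np.zeros((48,360,3),np.uint8)])])
cv2.imwrite("pics/c1.png",np.vstack([a,b]))
g=im.min(2); m=np.zeros_like(g); m[190:275,403:432]=(g[190:275,403:432]>70)*255
n,l,st,ce=cv2.connectedComponentsWithStats(m); k=1+st[1:,4].argmax()
v,u=np.nonzero(l==k)
P=np.array([onz(c,x,y,.008) for x,y in zip(u,v)])[:,:2]
mu=P.mean(0); e=np.linalg.svd(P-mu,full_matrices=False)[2][0]; e*=np.sign(e[0])
t=(P-mu)@e; w=(P-mu)@[-e[1],e[0]]
print("paddle",mu,e,t.min(),t.max())
for a0 in np.arange(t.min(),t.max(),.01):
    q=(t>=a0)&(t<a0+.01); print(round(a0-t.min(),3),w[q].min().round(4),w[q].max().round(4))
E
```

```text
paddle [ 0.51974488 -0.26649789] [0.99352787 0.11358859] -0.10194541538662905 0.10131972289075575
0.0 -0.0094 0.0109
0.01 -0.0103 0.0099
0.02 -0.0099 0.0113
0.03 -0.0104 0.0094
0.04 -0.0105 0.0108
0.05 -0.011 0.0108
0.06 -0.011 0.0103
0.07 -0.0115 0.0102
0.08 -0.0111 0.0098
0.09 -0.0064 0.005
0.1 -0.0055 0.0049
0.11 -0.0051 0.0045
0.12 -0.0056 0.0049
0.13 -0.0056 0.0044
0.14 -0.0047 0.0048
0.15 -0.012 0.0149
0.16 -0.0134 0.0139
0.17 -0.0125 0.0144
0.18 -0.014 0.0134
0.19 -0.0126 0.0115
0.2 -0.0049 0.0071
```

View pics/c1.png

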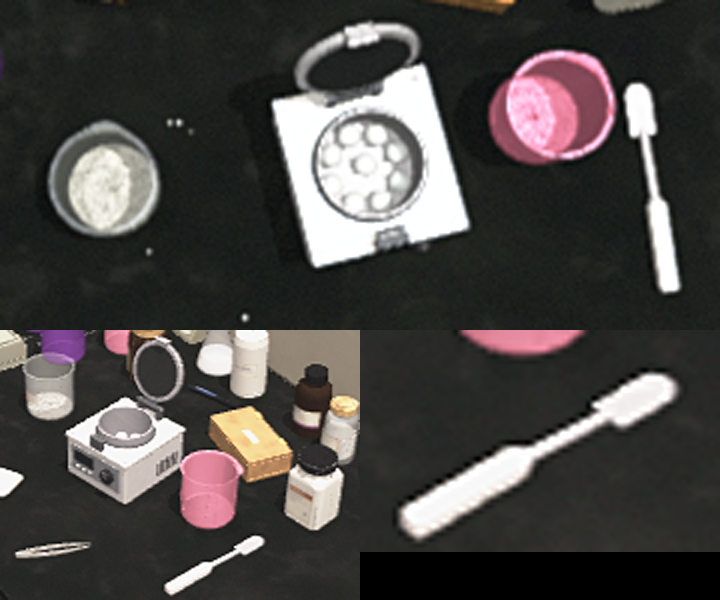

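Crop c1: the paddle lies with its handle towards the robot (crop 663,250) and blade far (640,110), clear of the pink beaker. The bath's hinge is at crop (355,95), its catch at (391,237) and the well centre at (368,165). The clear beaker is at crop (104,180).

```bash
python3 - <<'E'
from h import *
c=cam("top"); f=lambda x,y:(200+x/3,170+y/3)
print("well",onz(c,*f(368,165),.104)); print("beaker",onz(c,*f(104,180),.095))
for q in [(272,103),(425,66),(470,228),(313,267)]: print(onz(c,*f(*q),.086))
print("hinge",onz(c,*f(355,97),.109),"catch",onz(c,*f(391,230),.1))
o=np.array([.520,-.2665]);e=np.array([.9935,.1136])
g=o-.083*e; print("grasp",g,"above",toolmove([*g,.12]))
E
```

```text
well [0.53035713 0.0163988  0.104     ]
beaker [0.51871721 0.24907279 0.095     ]
[0.5883831  0.09951447 0.086     ]
[ 0.62170735 -0.0391637   0.086     ]
[ 0.47569396 -0.07501341  0.086     ]
[0.44189481 0.06461644 0.086     ]
hinge [0.59002724 0.0272129  0.109     ] catch [ 0.47364399 -0.00301272  0.1       ]
grasp [ 0.4375395 -0.2759288] above [ -8.29859669 -11.08705618   1.69952059]
```

Emit:
step_arm --motion '[[[-0.7, -0.5, 0], 0], [[-1.5, -1.0, 0], -0.1], [[-2.3, -1.5, 0], -0.2], [[-3.1, -2.1, 0], -0.3], [[-3.9, -2.6, 0], -0.4], [[-4.7, -3.2, 0], -0.4], [[-5.5, -3.7, 0], -0.4], [[-6, -4.5, 0], -0.4], [[-6.5, -5.3, 0], -0.4], [[-6.9, -6.2, 0], -0.4]]' --hand 130 --squeeze 5

```text
time: 1.55
tool_pos: [0.4409, 0.0274, 0.222]
tool_rot: [3.142, 0.001, -3.029]
contact_force: [-0.0, 0.1, -0.7]
opening: 0.0452
grip_force: 0.0
```

```bash
python3 - <<'E'
from h import *
print(pose(),robot.observe()["opening"],toolmove([.4375,-.2759,.12]))
E
```

```text
(array([0.44090696, 0.02740695, 0.2219617 ]), array([[-9.93687074e-01, -1.12185295e-01,  6.76991940e-04],
       [-1.12185239e-01,  9.93687304e-01,  1.20502276e-04],
       [-6.86236879e-04,  4.37930513e-05, -9.99999764e-01]])) 0.04518707458117602 [ 0.6246998  -5.0169087   1.69871364]
```

Emit:
step_arm --motion '[[[0.1, -0.8, 0.2], 0], [[0.2, -1.7, 0.5], 0], [[0.3, -2.6, 0.8], 0], [[0.4, -3.5, 1.1], 0], [[0.5, -4.3, 1.4], 0], [[0.6, -5.0, 1.7], 0], [[0.6, -5.0, 1.7], 0]]'

```text
time: 2.42
tool_pos: [0.4373, -0.275, 0.1183]
tool_rot: [3.14, -0.002, -3.033]
contact_force: [0.5, 0.9, -0.3]
opening: 0.0452
grip_force: 0.0
```

```bash
python3 - <<'E'
from h import *
c=cam("wrist"); p,Rt=pose(); im=c["pixels"][:,:,::-1]; cv2.imwrite("pics/w1.png",im); print(p)
O=[.520,-.2665,.008];e=np.array([.9935,.1136,0])
for t in (-.1,-.016,.05,.1): print(t,proj(c,O+t*e))
g=im.min(2); m=((g>110)*255).astype(np.uint8)
n,l,st,ce=cv2.connectedComponentsWithStats(m); print([(s.tolist(),k.round().tolist()) for s,k in zip(st,ce) if s[4]>150])
E
```

```text
[ 0.4375617  -0.27357209  0.11906604]
-0.1 [282.43039182 191.94598717]
-0.016 [282.97382533 284.97139642]
0.05 [283.34960583 349.29782073]
0.1 [283.60890232 393.68441362]
[([0, 0, 560, 420, 196312], [298.0, 199.0]), ([0, 0, 80, 160, 11961], [38.0, 79.0]), ([475, 24, 85, 132, 873], [520.0, 81.0]), ([482, 37, 78, 123, 770], [528.0, 97.0]), ([273, 189, 22, 90, 1799], [284.0, 233.0]), ([0, 241, 17, 35, 444], [6.0, 260.0]), ([536, 245, 24, 31, 185], [555.0, 265.0]), ([197, 247, 37, 29, 754], [214.0, 262.0]), ([334, 247, 37, 29, 750], [353.0, 262.0]), ([341, 287, 40, 13, 376], [360.0, 292.0]), ([257, 288, 57, 15, 527], [287.0, 295.0]), ([278, 306, 10, 33, 324], [282.0, 322.0]), ([511, 307, 49, 36, 1574], [536.0, 324.0]), ([0, 309, 31, 33, 913], [14.0, 326.0]), ([200, 308, 18, 29, 463], [209.0, 322.0]), ([350, 308, 18, 29, 468], [358.0, 322.0]), ([0, 378, 399, 42, 15946], [198.0, 399.0]), ([515, 411, 45, 9, 326], [539.0, 415.0])]
```

View pics/w1.png

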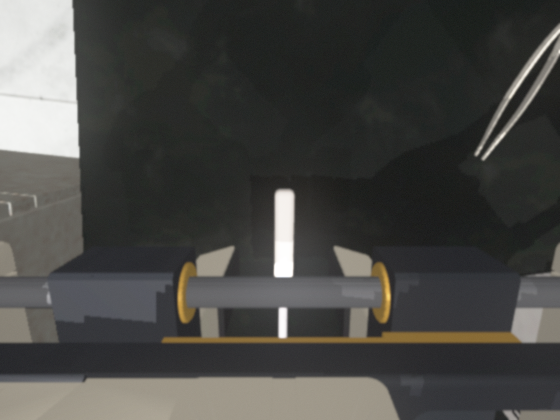

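w1: the handle end is at (284,190), centred between the fingers and as predicted. I go down and grip.

Emit:
step_arm --motion '[[[0, 0, 0.7], 0], [[0, 0, 1.3], 0], [[0, 0, 1.63], 0], [[0, 0, 1.63], 0]]'

```text
time: 2.98
tool_pos: [0.4378, -0.2712, 0.0215]
tool_rot: [3.139, -0.002, -3.028]
contact_force: [0.2, -0.9, 0.2]
opening: 0.0447
grip_force: 0.0
```

Emit:
step_arm --motion '[[[0, 0, 0], 0], [[0, 0, 0], 0], [[0, 0, 0], 0], [[0, 0, 0], 0], [[0, 0, 0], 0]]' --hand 255 --squeeze 4

```text
time: 3.6
tool_pos: [0.4382, -0.273, 0.0222]
tool_rot: [-3.142, 0.0, -3.03]
contact_force: [0.5, -0.6, -0.6]
opening: 0.0017
grip_force: 0.0
```

Emit:
step_arm --motion '[[[-0.05, 0, -0.4], 0], [[-0.1, 0, -0.8], 0], [[-0.2, 0, -1.2], 0], [[-0.3, 0, -1.6], 0], [[-0.5, 0, -2.0], 0], [[-0.8, 0, -2.4], 0], [[-1.1, 0, -2.8], 0], [[-1.4, 0, -3.2], 0], [[-1.4, 0, -3.6], 0], [[-1.4, 0, -3.7], 0]]'

```text
time: 4.85
tool_pos: [0.5222, -0.2638, 0.2454]
tool_rot: [-3.14, 0.002, -3.029]
contact_force: [-0.2, -0.1, -0.0]
opening: 0.0006
grip_force: 0.0
```

```bash
python3 - <<'E'
from h import *
s=cam("scene"); p,Rt=pose(); u,v=proj(s,p); print(p,u,v)
im=s["pixels"][:,:,::-1]; u,v=int(u),int(v)
a=cv2.resize(im[max(0,v-60):v+120,u-120:u+120],(480,360))
w=cam("wrist")["pixels"][:,:,::-1]
cv2.imwrite("pics/s2.png",np.hstack([a,cv2.resize(w[60:],(320,206))[:, :].copy() if 0 else np.vstack([cv2.resize(w,(320,240)),np.zeros((120,320,3),np.uint8)])]))
E
```

```text
[ 0.52192482 -0.26373327  0.24513814] 341.90482984016484 232.7889088425047
```

View pics/s2.png

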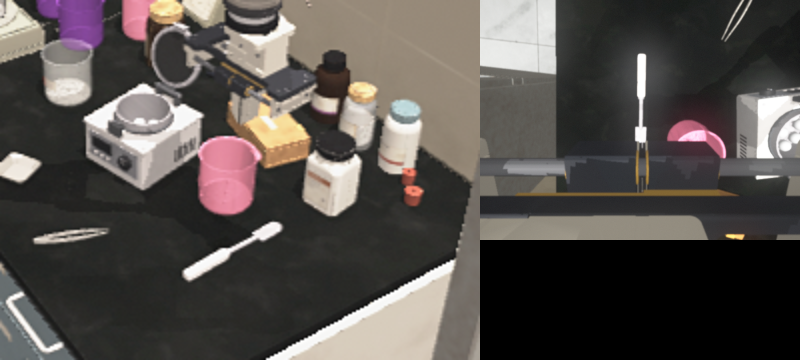

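s2: the fingers are empty (opening 0) and the paddle still lies on the bench, with its handle end at about wrist (282,95). I measure it again.

```bash
cat > pad.py <<'E'
from h import *
def paddle(c,box,th=100,z=.012):
    x0,x1,y0,y1=box; g=c["pixels"].min(2); m=np.zeros_like(g); m[y0:y1,x0:x1]=(g[y0:y1,x0:x1]>th)*255
    n,l,st,ce=cv2.connectedComponentsWithStats(m); k=1+st[1:,4].argmax()
    v,u=np.nonzero(l==k); P=np.array([onz(c,a,b,z) for a,b in zip(u,v)])[:,:2]
    mu=P.mean(0); e=np.linalg.svd(P-mu,full_matrices=False)[2][0]; e*=np.sign(e[0]); t=(P-mu)@e
    return st[k],mu,e,mu+e*t.min(),mu+e*t.max()
E
python3 - <<'E'
from pad import *
print("wrist",paddle(cam("wrist"),(255,310,60,250)))
print(pose()[0],proj(cam("wrist"),pose()[0]))
c=cam("scene")
print("scene",paddle(c,(300,375,270,320),110,.008))
E
```

```text
wrist (array([ 270,   94,   23,  156, 2275], dtype=int32), array([ 0.50431595, -0.26861153]), array([0.99516279, 0.09823963]), array([ 0.41798207, -0.27713417]), array([ 0.60019542, -0.25914658]))
[ 0.52123648 -0.26342563  0.24336753] [283.86804039 261.92488023]
scene (array([312, 283,  50,  30, 296], dtype=int32), array([ 0.5090946 , -0.27181009]), array([0.99771196, 0.06760801]), array([ 0.4165523 , -0.27808104]), array([ 0.61433388, -0.26467876]))
```

```bash
python3 - <<'E'
from h import *
print(robot.tip_extent,[a for a in dir(robot) if a[0]!='_'])
o=robot.observe(); print(o["tool_pos"],o["opening"],toolmove([.4375,-.2758,.10]))
E
```

```text
0.017 ['IKError', 'hand_in', 'observe', 'read_camera', 'tip_extent']
[ 0.52106959 -0.26332771  0.24289805] 0.0005256824236918961 [ 1.40361895 -0.05455458  2.38374394]
```

Emit:
step_arm --motion '[[[0.2, 0, 0.5], 0], [[0.6, 0, 1.0], 0], [[1.0, 0, 1.5], 0], [[1.4, 0, 2.0], 0], [[1.4, 0, 2.4], 0], [[1.4, 0, 2.4], 0]]' --hand 150

```text
time: 5.85
tool_pos: [0.4367, -0.272, 0.0982]
tool_rot: [3.138, -0.003, -3.03]
contact_force: [0.2, -0.3, 1.3]
opening: 0.0378
grip_force: 0.0
```

```bash
python3 - <<'E'
from pad import *
p,_=pose(); print(p,robot.observe()["opening"],toolmove([.4375,-.2758,.0185]))
c=cam("wrist"); print(paddle(c,(255,310,150,290),110))
E
```

```text
[ 0.4366844  -0.27202485  0.09815904] 0.037768655257994714 [-0.01093482 -0.06897053  1.32737461]
(array([ 268,  194,   24,   85, 1839], dtype=int32), array([ 0.45076389, -0.27351238]), array([0.99529162, 0.09692572]), array([ 0.41714339, -0.27678648]), array([ 0.4857806, -0.2701023]))
```

Emit:
step_arm --motion '[[[0, -0.06, 0.7], 0], [[0, -0.06, 1.2], 0], [[0, -0.06, 1.33], 0], [[0, -0.06, 1.33], 0], [[0, -0.06, 1.33], 0]]'

```text
time: 6.52
tool_pos: [0.4395, -0.2771, 0.0217]
tool_rot: [-3.14, 0.002, -3.029]
contact_force: [-0.1, -0.2, 0.5]
opening: 0.0377
grip_force: 0.0
```

Emit:
step_arm --motion '[[[0, 0, 0], 0], [[0, 0, 0], 0]]' --hand 255 --squeeze 8

```text
time: 6.78
tool_pos: [0.4389, -0.2767, 0.0209]
tool_rot: [-3.141, 0.001, -3.029]
contact_force: [0.3, -0.8, 0.9]
opening: 0.0227
grip_force: 0.0
```

Emit:
step_arm --motion '[[[0, 0, 0], 0], [[0, 0, 0], 0]]'

```text
time: 7.02
tool_pos: [0.4386, -0.2765, 0.0203]
tool_rot: [3.142, 0.0, -3.029]
contact_force: [0.1, 0.4, -1.1]
opening: 0.0029
grip_force: 0.0
```

```bash
python3 - <<'E'
from pad import *
for i in range(4): o=robot.observe(); print(o["tool_pos"],o["opening"],o["grip_force"]); 
c=cam("wrist");im=c["pixels"][:,:,::-1]
cv2.imwrite("pics/w3.png",cv2.resize(im[130:350,170:400],(690,600)))
E
```

```text
[ 0.43860667 -0.2764766   0.02033076] 0.002914183715957426 0.0
[ 0.43860667 -0.2764766   0.02033076] 0.002914183715957426 0.0
[ 0.43860667 -0.2764766   0.02033076] 0.002914183715957426 0.0
[ 0.43860667 -0.2764766   0.02033076] 0.002914183715957426 0.0
```

View pics/w3.png

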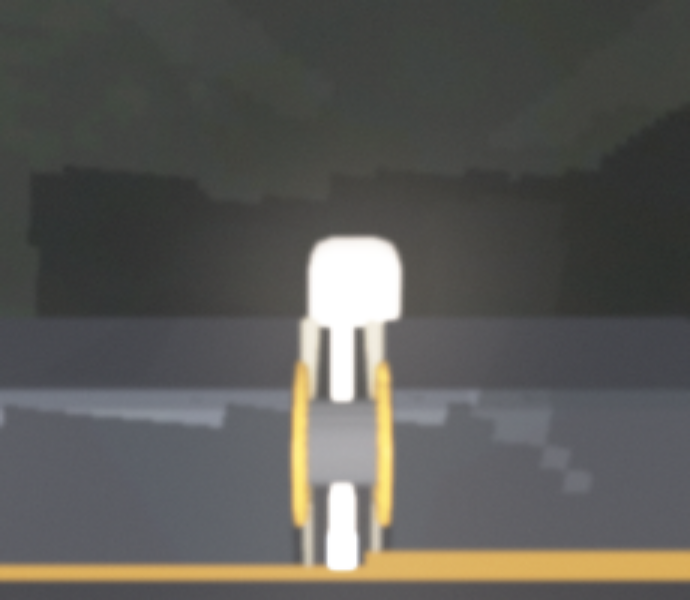

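w3: the closed fingers sit above the handle, which is visible through the narrow gap. So the tips stop higher than expected; I open and feel downwards.

Emit:
step_arm --motion '[[[0, 0, 0], 0], [[0, 0, 0], 0], [[0, 0, 0], 0], [[0, 0, 0], 0]]' --hand 170

```text
time: 7.58
tool_pos: [0.4386, -0.2765, 0.0203]
tool_rot: [3.141, -0.0, -3.029]
contact_force: [0.6, 0.1, 0.1]
opening: 0.03
grip_force: 0.0
```

Emit:
step_arm --motion '[[[0, 0, 0.05], 0], [[0, 0, 0.1], 0], [[0, 0, 0.1], 0]]'

```text
time: 7.95
tool_pos: [0.4384, -0.2763, 0.0139]
tool_rot: [3.141, -0.0, -3.029]
contact_force: [0.2, -0.1, -1.3]
opening: 0.0307
grip_force: 0.0
```

Emit:
step_arm --motion '[[[0, 0, 0.05], 0], [[0, 0, 0.1], 0], [[0, 0, 0.1], 0]]'

```text
time: 8.32
tool_pos: [0.4384, -0.2763, 0.008]
tool_rot: [3.141, -0.0, -3.029]
contact_force: [-0.3, 0.0, 0.3]
opening: 0.0305
grip_force: 0.0
```

Emit:
step_arm --motion '[[[0, 0, 0.05], 0], [[0, 0, 0.08], 0], [[0, 0, 0.08], 0]]'

```text
time: 8.7
tool_pos: [0.4385, -0.2764, 0.0033]
tool_rot: [3.141, -0.0, -3.029]
contact_force: [-0.7, 0.6, 0.3]
opening: 0.031
grip_force: 0.0
```

Emit:
step_arm --motion '[[[0, 0, 0], 0], [[0, 0, 0], 0], [[0, 0, 0], 0], [[0, 0, 0], 0]]' --hand 255 --squeeze 5

```text
time: 9.2
tool_pos: [0.4386, -0.2765, 0.0035]
tool_rot: [3.142, 0.0, -3.029]
contact_force: [0.6, 0.2, 0.4]
opening: 0.0159
grip_force: 5.0
```

Emit:
step_arm --motion '[[[-0.05, 0, -0.4], 0], [[-0.1, 0, -0.8], 0], [[-0.2, 0, -1.2], 0], [[-0.3, 0, -1.6], 0], [[-0.5, 0, -2.0], 0], [[-0.8, 0, -2.4], 0], [[-1.1, 0, -2.8], 0], [[-1.4, 0, -3.2], 0], [[-1.4, 0, -3.6], 0], [[-1.4, 0, -4.0], 0]]' --squeeze 4

```text
time: 10.45
tool_pos: [0.522, -0.2668, 0.2438]
tool_rot: [3.141, -0.001, -3.029]
contact_force: [-0.5, -0.6, -1.4]
opening: 0.0159
grip_force: 4.0
```

```bash
python3 - <<'E'
from h import *
s=cam("scene"); p,Rt=pose(); o=robot.observe(); u,v=proj(s,p); print(p,u,v,o["opening"],o["torque"])
im=s["pixels"][:,:,::-1]; u,v=int(u),int(v)
a=cv2.resize(im[v-50:v+100,u-75:u+75],(450,450),interpolation=cv2.INTER_CUBIC)
w=cam("wrist")["pixels"][:,:,::-1]
cv2.imwrite("pics/s4.png",np.hstack([a,np.vstack([cv2.resize(w,(350,262)),np.zeros((188,350,3),np.uint8)])]))
E
```

```text
[ 0.52310442 -0.26761863  0.24741722] 343.1075480219161 232.68627207796806 0.015889602440918926 [-0.12759022 -0.05298356 -0.00569261]
```

View pics/s4.png

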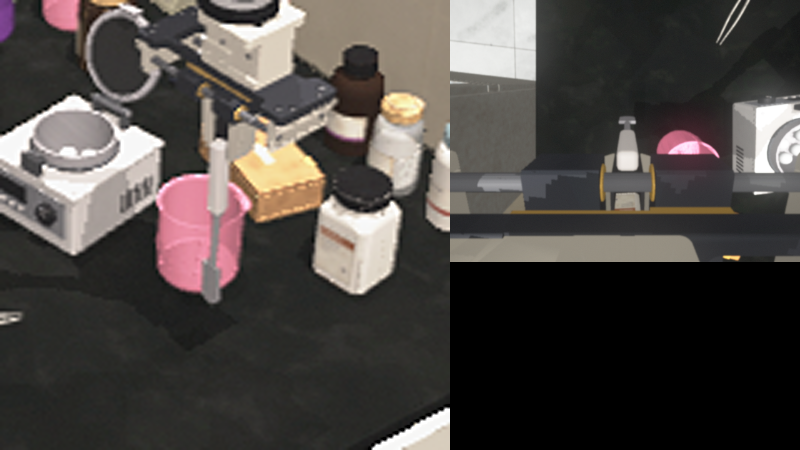

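s4: the paddle hangs blade down, with its tip a little to the robot side (wrist about (283,192)). It also shows the fingertips lie about at the reported TCP height.

```bash
python3 - <<'E'
from h import *
c=cam("wrist"); p,Rt=pose(); print(p)
for z in (.06,.075): print("tip",onz(c,283,192,z)-p)
ex=np.array([.972,.233]); W=np.array([.531,.0145])
print("over well, tool shift",toolmove([*W,.34]), "up",toolmove([*p[:2],.34]))
E
```

```text
[ 0.52241383 -0.26726232  0.24409723]
tip [-0.00099679 -0.00209802 -0.18409723]
tip [-0.00384867 -0.00232695 -0.16909723]
over well, tool shift [-0.67093516  4.64845669 -1.60305049] up [-0.00255123 -0.00197322 -1.5983763 ]
```

Emit:
step_arm --motion '[[[0, 0, -0.5], 0], [[0, 0, -1.0], -0.06], [[0, 0.4, -1.5], -0.12], [[-0.1, 1.0, -1.6], -0.12], [[-0.2, 1.7, -1.6], -0.12], [[-0.3, 2.4, -1.6], -0.12], [[-0.4, 3.1, -1.6], -0.12], [[-0.4, 3.8, -1.6], -0.12], [[-0.4, 4.4, -1.6], -0.12], [[-0.42, 4.6, -1.6], -0.12]]' --squeeze 5

```text
time: 11.85
tool_pos: [0.5155, 0.0117, 0.3382]
tool_rot: [3.141, -0.002, -2.907]
contact_force: [0.2, -0.5, -0.6]
opening: 0.0158
grip_force: 5.0
```

```bash
python3 - <<'E'
from h import *
c=cam("wrist"); p,Rt=pose(); print(p,robot.observe()["tool_rot"])
im=c["pixels"][:,:,::-1].copy()
for q in ([.531,.0145,.104],): print("rim",proj(c,q))
cv2.imwrite("pics/w5.png",im[60:420,100:500])
print(toolmove([.5164,.011,.34]))
E
```

```text
[0.51577007 0.0119949  0.3384754 ] [ 3.14029164e+00 -1.39454840e-03 -2.90726632e+00]
rim [283.04335913 199.91996934]
[-0.00632633 -0.01853315 -0.02544291]
```

View pics/w5.png

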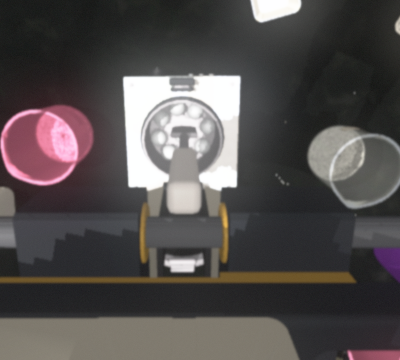

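w5: the rim centre is at crop (183,137), i.e. full (283,197), against a predicted (283,200). The blade end at crop (183,129) is over the gap in front of the centre bead, so I lower it.

Emit:
step_arm --motion '[[[0, 0, 0.5], 0], [[0, 0, 1.0], 0], [[0, 0, 1.4], 0], [[0, 0, 1.7], 0], [[0, 0, 1.85], 0], [[0, 0, 1.95], 0], [[0, 0, 2.0], 0], [[0, 0, 2.0], 0]]'

```text
time: 12.9
tool_pos: [0.5164, 0.0099, 0.2198]
tool_rot: [-3.141, 0.001, -2.909]
contact_force: [0.4, -0.6, -0.0]
opening: 0.0161
grip_force: 5.0
```

Emit:
step_arm --motion '[[[0, 0, 0.04], 0], [[0, 0, 0.08], 0], [[0, 0, 0.1], 0]]'

```text
time: 13.28
tool_pos: [0.5162, 0.01, 0.2134]
tool_rot: [3.142, 0.0, -2.909]
contact_force: [0.5, 0.1, -1.2]
opening: 0.0162
grip_force: 5.0
```

Emit:
step_arm --motion '[[[0.15, 0, 0.06], 0], [[0.3, 0, 0.08], 0], [[0.45, 0, 0.1], 0], [[0.6, 0, 0.13], 0], [[0.75, 0, 0.16], 0], [[0.9, 0, 0.2], 0], [[1.0, 0, 0.24], 0], [[1.1, 0, 0.28], 0], [[1.1, 0, 0.28], 0]]' --squeeze 3

```text
time: 14.4
tool_pos: [0.4516, -0.0052, 0.1966]
tool_rot: [3.141, -0.0, -2.91]
contact_force: [0.0, 0.4, -0.4]
opening: 0.0161
grip_force: 3.0
```

```bash
python3 - <<'E'
from h import *
s=cam("scene"); o=robot.observe(); print(o["tool_pos"],o["contact_force"],o["opening"]); u,v=proj(s,o["tool_pos"]); im=s["pixels"][:,:,::-1]; u,v=int(u),int(v); print(u,v)
w=cam("wrist")["pixels"][:,:,::-1]
cv2.imwrite("pics/s6.png",np.hstack([cv2.resize(im[v-40:v+80,u-60:u+60],(420,420),interpolation=cv2.INTER_CUBIC),cv2.resize(w[:,100:500],(380,420))]))
E
```

```text
[ 0.45191458 -0.00520918  0.19666846] [ 0.22065596  0.2499704  -0.28567744] 0.01585603739259876
274 212
```

View pics/s6.png

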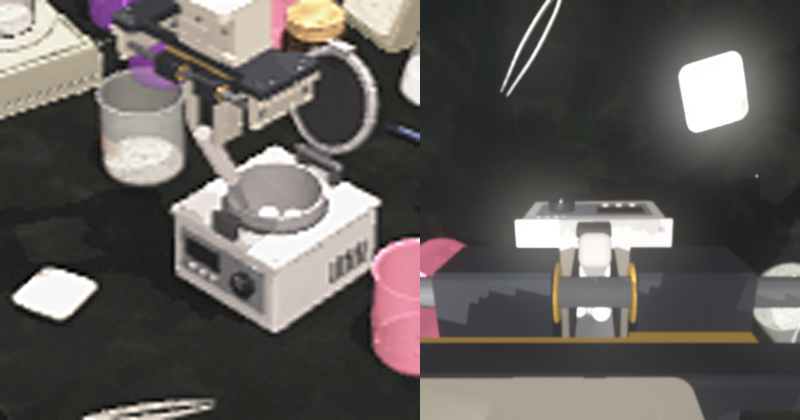

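s6: the paddle leans on the front rim with its blade in the beads, and the handle end is between the fingers. I release and back off upward, then retake it lower.

Emit:
step_arm --motion '[[[0, 0, 0], 0], [[0, 0, 0], 0], [[0, 0, 0], 0], [[0, 0, -0.4], 0], [[0, 0, -1.0], 0], [[0, 0, -1.0], 0], [[0, 0, -1.0], 0]]' --hand 140

```text
time: 15.38
tool_pos: [0.4517, -0.0051, 0.2562]
tool_rot: [3.141, -0.001, -2.909]
contact_force: [-0.7, -0.4, -0.2]
opening: 0.0411
grip_force: 0.0
```

```bash
python3 - <<'E'
from h import *
c=cam("wrist"); im=c["pixels"]; o=robot.observe(); print(o["tool_pos"],o["opening"],o["tool_rot"])
s=cam("scene"); cv2.imwrite("pics/s7.png",s["pixels"][:,:,::-1]); cv2.imwrite("pics/w7.png",im[:,:,::-1])
ex=np.array([.972,.233,0]);W=np.array([.531,.0145,0])
P=W-.089*ex+[0,0,.222]; print("handle end exp wrist",proj(c,P),"scene",proj(s,P),"tip",proj(c,W-.017*ex+[0,0,.04]))
# grey profile along bright ridge: rows vs columns of bright between fingers
g=im.min(2).astype(int)
for r in range(150,330,12): print(r,''.join('#' if x>170 else '+' if x>110 else '.' for x in g[r,225:345:3]))
g=s["pixels"].min(2).astype(int); u,v=proj(s,P).astype(int)
for r in range(v-14,v+34,3): print(r,''.join('#' if x>150 else '+' if x>90 else '.' for x in g[r,u-25:u+45]))
E
```

```text
[ 0.451461   -0.00509464  0.25583067] 0.0413621149177277 [ 3.14086856e+00 -1.46132626e-03 -2.90935728e+00]
handle end exp wrist [284.67033959 229.92102347] scene [272.33629228 206.28383648] tip [284.47391745 242.97239085]
150 ........................................
162 ........................................
174 ........................................
186 ........................................
198 ++++++........++++..................+++.
210 ###############.#######++###############
222 ###############+########################
234 ###########+++++++##+++++++.+###########
246 #######++#############+#######++.+######
258 ++++..#+++##+#####################...+++
270 ++.....+######################+++.....++
282 ........................................
294 ............+...........................
306 ....+++++.....................++++++....
318 ...#############++++++++#############...
192 ++##++++++++++++..+#+.........+###+++#+............#+...............+#
195 ++++++++++++++++++##+.........+####+##+...........#+..................
198 ++++++++++++++++++.+...........##++..............
[... 296 characters left out ...]
........+++.............#
213 ##################++....+#####+..............+.....+++..+#+++..++####+
216 ###################+.....+######+.......###########+...++++++.........
219 ###################+.......+######+###############+###++++...++#+.....
222 ################+.............+###################+++++++###+.........
225 .........................+########+++##############++++++++##########.
228 ....................+##########++++++##############+++++++############
231 ................##############++++#++++#########+###+++###++##########
234 .................+##########........++++++##############+++###########
237 .................++++#######+......#+.+++++##+###++++++###############
```

The handle end shows at scene (272,209) against the expected (272,206), so the paddle stands by itself on the rim. Now the retake from above.

Emit:
step_arm --motion '[[[-0.05, 0, 0.5], 0], [[-0.05, 0, 1.0], 0], [[-0.05, 0, 1.3], 0], [[-0.05, 0, 1.43], 0], [[-0.05, 0, 1.43], 0]]'

```text
time: 16.1
tool_pos: [0.4546, -0.0045, 0.1705]
tool_rot: [3.141, -0.001, -2.909]
contact_force: [-0.0, 0.0, 0.7]
opening: 0.0414
grip_force: 0.0
```

Emit:
step_arm --motion '[[[0, 0, 0], 0], [[0, 0, 0], 0], [[0, 0, 0], 0], [[0, 0, 0], 0]]' --hand 255 --squeeze 4

```text
time: 16.6
tool_pos: [0.455, -0.0045, 0.1711]
tool_rot: [3.142, 0.001, -2.91]
contact_force: [0.2, -0.0, -0.3]
opening: 0.0161
grip_force: 4.0
```

Emit:
step_arm --motion '[[[-0.15, 0, -0.06], 0], [[-0.3, 0, -0.1], 0], [[-0.45, 0, -0.14], 0], [[-0.6, 0, -0.17], 0], [[-0.75, 0, -0.19], 0], [[-0.9, 0, -0.2], 0], [[-1.05, 0, -0.2], 0], [[-1.1, 0, -0.22], 0], [[-1.1, 0, -0.22], 0]]'

```text
time: 17.73
tool_pos: [0.5191, 0.0107, 0.1837]
tool_rot: [3.141, -0.001, -2.909]
contact_force: [-0.5, 1.2, -0.9]
opening: 0.016
grip_force: 4.0
```

```bash
python3 - <<'E'
from h import *
c=cam("wrist"); o=robot.observe(); print(o["tool_pos"],o["contact_force"],o["torque"],o["opening"])
s=cam("scene"); t=cam("top")
cv2.imwrite("pics/s8.png",np.hstack([cv2.resize(s["pixels"][160:270,230:340,::-1],(400,400),interpolation=cv2.INTER_CUBIC),cv2.resize(c["pixels"][60:360,130:430,::-1],(400,400))]))
E
```

```text
[0.51887035 0.01069863 0.18368104] [-0.02501713  0.13210614 -0.69567602] [ 0.01702877  0.02522268 -0.00735465] 0.01600827242295288
```

View pics/s8.png

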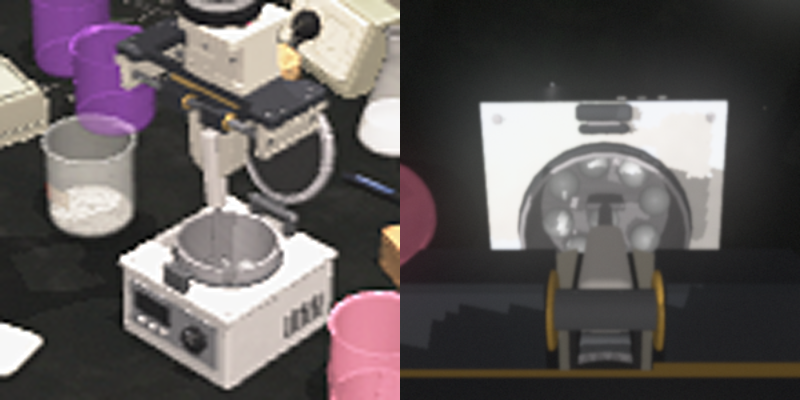

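s8: the paddle is upright in the grip with its blade among the beads, and the front-ring beads are visible. I tighten, lift slightly and spiral.

Emit:
step_arm --motion '[[[0, 0, -0.03], 0], [[0, 0, -0.06], 0]]' --squeeze 45

```text
time: 18.12
tool_pos: [0.5191, 0.0107, 0.1879]
tool_rot: [3.142, 0.0, -2.909]
contact_force: [-0.8, -1.0, -1.0]
opening: 0.0155
grip_force: 45.0
```

Emit:
step_arm --motion '[[[0.01, 0.07, 0], 0], [[-0.01, 0.14, 0], 0], [[-0.06, 0.21, 0], 0], [[-0.13, 0.26, 0], 0], [[-0.23, 0.28, 0], 0], [[-0.33, 0.26, 0], 0], [[-0.42, 0.21, 0], 0], [[-0.5, 0.12, 0], 0], [[-0.54, 0, 0], 0], [[-0.54, -0.13, 0], 0]]'

```text
time: 19.38
tool_pos: [0.5532, 0.0105, 0.1878]
tool_rot: [3.141, 0.002, -2.91]
contact_force: [-1.0, 4.6, -0.1]
opening: 0.0156
grip_force: 45.0
```

Emit:
step_arm --motion '[[[0.05, -0.13, 0], 0], [[0.15, -0.23, 0], 0], [[0.28, -0.3, 0], 0], [[0.44, -0.3, 0], 0], [[0.58, -0.25, 0], 0], [[0.7, -0.15, 0], 0], [[0.77, -0.02, 0], 0], [[0.8, 0.13, 0], 0], [[0.77, 0.28, 0], 0], [[0.7, 0.41, 0], 0]]'

```text
time: 20.62
tool_pos: [0.5066, 0.0226, 0.1882]
tool_rot: [-3.135, 0.0, -2.908]
contact_force: [4.9, -11.6, 2.6]
opening: 0.0161
grip_force: 45.6
```

Emit:
step_arm --motion '[[[-0.12, 0.1, 0], 0], [[-0.26, 0.15, 0], 0], [[-0.41, 0.15, 0], 0], [[-0.56, 0.1, 0], 0], [[-0.67, 0, 0], 0], [[-0.75, -0.13, 0], 0], [[-0.78, -0.28, 0], 0], [[-0.75, -0.43, 0], 0], [[-0.67, -0.57, 0], 0], [[-0.56, -0.66, 0], 0]]'

```text
time: 21.88
tool_pos: [0.5472, -0.0034, 0.1879]
tool_rot: [3.135, 0.001, -2.911]
contact_force: [-4.3, 10.5, 1.5]
opening: 0.0162
grip_force: 45.6
```

```bash
python3 - <<'E'
from h import *
c=cam("wrist"); o=robot.observe(); print(o["tool_pos"],o["contact_force"],o["torque"])
im=c["pixels"]; hsv=im.min(2).astype(np.uint8)
for z in (.046,):
  print("well floor centre px",proj(c,[.531,.0145,z]),"scale px/22mm",np.linalg.norm(proj(c,[.531,.0145,z])-proj(c,[.531,.0365,z])))
t=cam("top"); print(proj(t,[.531,.0145,.046]))
g=cv2.medianBlur(cv2.cvtColor(im,cv2.COLOR_RGB2GRAY),3)
C=cv2.HoughCircles(g,cv2.HOUGH_GRADIENT,1,22,param1=80,param2=14,minRadius=11,maxRadius=26)
if C is not None:
  for u,v,r in C[0]:
    P=onz(c,u,v,.046); d=P[:2]-[.529,.014]
    if np.hypot(*d)<.04: print("bead?",(d*1000).round(),r)
E
```

```text
[ 0.54658565 -0.00386768  0.18792275] [-4.72025087  9.12549661  2.7517236 ] [ 3.32621261  1.44419944 -0.05918545]
well floor centre px [305.75455111 190.84962807] scale px/22mm 23.634367288706486
[320.87027403 226.72699355]
bead? [-23.  10.] 22.1
bead? [-22.  31.] 21.0
bead? [-14. -24.] 25.4
bead? [-30. -10.] 19.9
bead? [ 19. -32.] 23.0
bead? [30. 15.] 11.6
```

Emit:
step_arm --motion '[[[0.12, 0.18, 0], 0], [[0.27, 0.38, 0], 0], [[0.42, 0.53, 0], 0], [[0.6, 0.48, 0], 0], [[0.56, 0.56, 0], 0], [[0.51, 0.62, 0], 0], [[0.35, 0.74, 0], 0], [[0.15, 0.75, 0], 0], [[-0.02, 0.67, 0], 0], [[-0.14, 0.51, 0], 0]]'

```text
time: 23.22
tool_pos: [0.5482, 0.0256, 0.1867]
tool_rot: [3.141, -0.004, -2.909]
contact_force: [-4.3, -1.0, -1.3]
opening: 0.0158
grip_force: 45.0
```

Emit:
step_arm --motion '[[[-0.01, -0.2, 0], 0], [[0.07, -0.37, 0], 0], [[0.26, -0.23, 0], 0], [[0.46, -0.08, 0], 0], [[0.66, 0.02, 0], 0], [[0.74, -0.13, 0], 0], [[0.69, -0.32, 0], 0], [[0.55, -0.46, 0], 0], [[0.36, -0.5, 0], 0], [[0.17, -0.46, 0], 0]]'

```text
time: 24.48
tool_pos: [0.5425, -0.0016, 0.1858]
tool_rot: [3.134, -0.009, -2.911]
contact_force: [-4.9, 8.1, 1.5]
opening: 0.0162
grip_force: 44.9
```

Emit:
step_arm --motion '[[[-0.14, 0.14, 0], 0], [[-0.19, 0.33, 0], 0], [[-0.14, 0.52, 0], 0], [[0, 0.66, 0], 0], [[0.19, 0.7, 0], 0], [[0.38, 0.66, 0], 0], [[0.52, 0.52, 0], 0], [[0.57, 0.33, 0], 0], [[0.4, 0.33, 0], 0], [[0.25, 0.33, 0], 0]]'

```text
time: 25.72
tool_pos: [0.5261, 0.0123, 0.1871]
tool_rot: [3.141, -0.002, -2.91]
contact_force: [-1.3, -0.5, -0.0]
opening: 0.016
grip_force: 45.0
```

Emit:
step_arm --motion '[[[0, 0, -0.3], 0], [[0, 0, -0.8], 0], [[0, 0, -1.4], 0], [[0, 0, -2.0], 0], [[0, 0, -2.4], 0], [[0.7, 0, -2.4], 0], [[1.4, 0, -2.4], 0], [[1.5, 0, -2.4], 0], [[1.5, 0, -2.4], 0]]'

```text
time: 26.85
tool_pos: [0.4391, -0.0082, 0.3318]
tool_rot: [3.141, 0.0, -2.909]
contact_force: [-0.2, 0.0, -1.7]
opening: 0.0156
grip_force: 45.0
```

```bash
cat > beads.py <<'E'
from h import *
def beads(c,W=(.529,.014),z=.046):
    im=c["pixels"]; uv=proj(c,[*W,z]); r=np.linalg.norm(uv-proj(c,[W[0],W[1]+.011,z])); S=4
    u0,v0=(uv-6*r).astype(int); u1,v1=(uv+6*r).astype(int)
    u0=max(u0,0);v0=max(v0,0)
    g=cv2.GaussianBlur(cv2.resize(cv2.cvtColor(im,cv2.COLOR_RGB2GRAY)[v0:v1,u0:u1],None,fx=S,fy=S,interpolation=cv2.INTER_CUBIC),(0,0),2)
    C=cv2.HoughCircles(g,cv2.HOUGH_GRADIENT,1,1.5*r*S,param1=60,param2=10,minRadius=int(.8*r*S),maxRadius=int(1.2*r*S))
    out=[]
    for a,b,_ in (C[0] if C is not None else []):
        d=onz(c,u0+a/S,v0+b/S,z)[:2]-W
        if np.hypot(*d)<.038: out.append((d*1000).round().astype(int).tolist())
    return out
E
python3 - <<'E'
from beads import *
o=robot.observe(); print(o["tool_pos"],o["contact_force"],o["opening"])
t=cam("top"); new=t["pixels"].copy()
old=cv2.imread("pics/top0.png")[:,:,::-1]
print("top new",beads(t)); t["pixels"]=old; print("top old",beads(t))
print("wrist",beads(cam("wrist")))
u,v=proj(t,[.529,.014,.046]).astype(int)
for A in (old,new):
    g=A.min(2).astype(int)
    for r in range(v-17,v+18,2): print(''.join(' .:-=+*#%@'[min(9,x//26)] for x in g[r,u-18:u+19]))
    print()
E
```

```text
[ 0.43909812 -0.00819559  0.33183882] [-0.1662509   0.00378159 -1.69449834] 0.01563917459356485
top new [[-12, -30], [9, -34], [-25, -15], [26, 18], [-32, 14], [18, 0], [1, 33]]
top old [[34, 10], [33, -11], [20, -32], [-22, -12], [-8, -35], [-26, 11], [20, 30], [-13, 34]]
wrist [[4, 37], [-2, -28], [-30, 7], [-13, 31]]
@@@@@@@***%+---======---------+%@@@@@
@@@@@*+#*=+#%@@@@@#*%@@@#+=----:=%@@@
@@@@=#@@*+#@@@@@@#+%@@@@@%**+----:=%%
@@#=@@@@*+%@@@@@@#**%@@@@%*+**=---:-%
@%-*%#%@%#**#%%@@@%***%%*+*%###*=--:-
@+=@%%@@@@@@@@@@@@@@@@@@%+%@@@%#*=--:
%-=%%@@@@@@@@@%%%@@@@@@@%+*%@@%*++--:
%-+%**%@@%@@@%+#@@@@@@@@@@@#*+***#=-:
%-+@@%@@@@@@@@#*%@@@@@@@@@@%******=-:
@*-%%%%@@@@@@@@@@@%%@@@@@@##@@%#**=-:
@%-=@@@@@@@@@@@@@@@@@@@@@%*%@@@%#*-:-
@@%-+@@@@@@@@@@@@@@@@@@@@%+*####*=--*
@@@#-+@@@@@@@%@@@@@@#*%@@@%*****=-=@%
@@@@%--%@@#*%@@@@@%**%@@@@@**#*--*%#%
@@@@@@#--#%%%@@@@@%**%@@@%*++=+%%*%@@
@@@@@@@@@+-=#%@@%%%#**+****#@%##@@@@@
@@@@@@@@@@@@*+==*###**##%#++#@@@@@@@@
@@@@@@@@@@@@@@@@@@@@%%@@@@@@@@@@@@@@@

@@@@@@@**#%+=---+#%@#=--------+%@@@@@
@@@@@*+%**%@@#+#@@@@@@##*+=-----=%@@@
@@@@=%%##%@@@#+#@@@@@@#*####*=----=%%
@@%=@#*%@@@@@@%**%%@@*+#@@@@%#+-----%
@%-*%+#@@@@@@@#%@@@@@%**%@@@@***=----
@+=@@*+#@@@%*#@@@@@@@@@#*###*+**+=---
@-=@%##%%@@#**%@@@@@@@@@@@#*%@%%#*=--
%-+@@@@@@@@@@#*#%%%@@@@@@%+#@@@%##=--
%-+@@@@@@@@@@@@@@@@@@@@@@@%*#%##*+=-:
@*-@%%@@@@@@@@@@@@@@@@@@@@@###*++*=-:
@%-+@@@@@@@@@@@@@@@@@@@@@#*%@@%##*-:-
@@%-+@@@@@@@@@@@@@@@@@@@%**@@@%%#=--*
@@@#-+@@@@@@@@@@@@@@@#%@@@#**##*+-=@%
@@@@@=-%@@@#*%@@@@@%*%@@@@@***+--*%#%
@@@@@@#-=#@%#%@@@@@%*%@@@%#++=+%%#%@@
@@@@@@@@@+-+###@@@@#*****#*%@%#%@@@@@
@@@@@@@@@@%*=---=+=+++++%#*+#@@@@@@@@
@%@@@@@@@%%@@@%%###***@@@@@@@#+--::..
```

The beads have moved, but the front pair could be unshifted. I do a second pass with the blade kept radial (turning with the circle) to sweep the whole ring.

Emit:
step_arm --motion '[[[-0.8, 0.05, 0], 0], [[-1.54, 0.11, 0], 0], [[-1.54, 0.11, 0], 0], [[-1.54, 0.11, 0.6], 0], [[-1.54, 0.11, 1.3], 0], [[-1.54, 0.11, 1.8], 0], [[-1.54, 0.11, 2.2], 0], [[-1.54, 0.11, 2.4], 0], [[-1.54, 0.11, 2.4], 0]]'

```text
time: 28.08
tool_pos: [0.5265, 0.0193, 0.1872]
tool_rot: [3.141, -0.002, -2.909]
contact_force: [-1.7, -0.3, 0.1]
opening: 0.0159
grip_force: 45.0
```

Emit:
step_arm --motion '[[[-0.02, 0.04, 0], 0.18], [[-0.06, 0.07, 0], 0.36], [[-0.11, 0.09, 0], 0.54], [[-0.17, 0.1, 0], 0.72], [[-0.24, 0.09, 0], 0.9], [[-0.3, 0.06, 0], 1.08], [[-0.36, 0.02, 0], 1.26], [[-0.41, -0.04, 0], 1.44], [[-0.44, -0.12, 0], 1.62], [[-0.43, -0.2, 0], 1.8]]'

```text
time: 29.32
tool_pos: [0.5558, 0.0134, 0.1892]
tool_rot: [3.139, 0.0, 1.568]
contact_force: [0.1, -0.1, -1.2]
opening: 0.016
grip_force: 45.0
```

Emit:
step_arm --motion '[[[-0.08, -0.01, 0], 0.18], [[-0.15, -0.03, 0], 0.36], [[-0.23, -0.06, 0], 0.54], [[-0.29, -0.11, 0], 0.72], [[-0.34, -0.17, 0], 0.9], [[-0.39, -0.23, 0], 1.08], [[-0.42, -0.3, 0], 1.26], [[-0.44, -0.38, 0], 1.44], [[-0.44, -0.46, 0], 1.62], [[-0.43, -0.54, 0], 1.8]]'

```text
time: 30.58
tool_pos: [0.5241, -0.0125, 0.1895]
tool_rot: [-3.141, -0.005, -0.232]
contact_force: [2.1, -0.4, -1.2]
opening: 0.0159
grip_force: 45.0
```

Emit:
step_arm --motion '[[[-0.08, -0.01, 0], 0.18], [[-0.15, -0.03, 0], 0.36], [[-0.23, -0.06, 0], 0.54], [[-0.29, -0.11, 0], 0.72], [[-0.34, -0.17, 0], 0.9], [[-0.23, -0.26, 0], 0.9], [[-0.11, -0.35, 0], 0.9], [[0, -0.43, 0], 0.9], [[0.06, -0.48, 0], 0.9]]'

```text
time: 31.7
tool_pos: [0.5336, 0.0148, 0.1877]
tool_rot: [-3.141, -0.001, -1.125]
contact_force: [-0.1, -1.7, -0.8]
opening: 0.0157
grip_force: 45.0
```

Emit:
step_arm --motion '[[[0, 0, -0.3], 0], [[0, 0, -0.8], 0], [[0, 0, -1.4], 0], [[0, 0, -2.0], -0.15], [[0, 0, -2.5], -0.3], [[0, 0, -2.5], -0.45]]'

```text
time: 32.45
tool_pos: [0.5338, 0.0155, 0.3405]
tool_rot: [-3.137, -0.004, -0.67]
contact_force: [0.1, -0.1, -1.1]
opening: 0.0159
grip_force: 45.0
```

```bash
python3 - <<'E'
from beads import *
o=robot.observe(); p,Rt=pose(); print(p,o["tool_rot"],o["contact_force"],o["opening"],o["qpos"])
c=cam("wrist"); print("wrist",beads(c))
print("aside", toolmove([.44,.02,p[2]]), "beaker",toolmove([.5187,.2491,p[2]]),"half", toolmove([.46,.13,p[2]]))
E
```

```text
[0.53380006 0.01547608 0.3405121 ] [-3.13746163 -0.00414328 -0.66971628] [ 0.08183931 -0.11478234 -1.13021603] 0.01592214728504192 [-1.15386538e-01  2.94084395e-01  1.27007658e+00  1.33151889e-03
  1.57173438e+00  2.12512255e+00]
wrist [[-30, -1], [34, 14], [35, -14], [12, 31], [-1, 10], [-8, 29], [13, -15], [23, -29]]
aside [-1.26973707  0.89943186 -0.02923395] beaker [-2.58976088 -2.91601229 -0.02136163] half [-2.13700263 -0.74982994 -0.02637142]
```

Emit:
step_arm --motion '[[[-0.5, -0.5, 0], -0.15], [[-1.0, -1.1, 0], -0.3], [[-1.5, -1.7, 0], -0.45], [[-2.0, -2.3, 0], -0.6], [[-2.59, -2.92, 0], -0.67], [[-2.59, -2.92, 0], -0.67], [[-2.59, -2.92, 0], -0.67]]'

```text
time: 33.38
tool_pos: [0.5208, 0.2488, 0.3372]
tool_rot: [3.141, 0.001, -0.007]
contact_force: [-1.1, 0.2, -0.2]
opening: 0.0158
grip_force: 45.0
```

```bash
python3 - <<'E'
from beads import *
o=robot.observe(); p,Rt=pose(); print(p,o["tool_rot"],o["opening"])
t=cam("top"); print("top",beads(t))
# beaker from old wrist picture w5: rim centre crop(365,170)
w=cam("wrist"); T=np.array(w["T_tool_cam"]); R5=R.from_euler('xyz',[3.1403,-.0014,-2.9073]).as_matrix()
c5=dict(w); c5["p"]=np.array([.51577,.01199,.33848])+R5@T[:3,3]; c5["R"]=R5@T[:3,:3]
print("beaker rim w5",onz(c5,465,230,.095),"base",onz(c5,436,213,.01))
u,v=proj(t,[.529,.014,.046]).astype(int); g=t["pixels"].min(2).astype(int)
for r in range(v-17,v+18,2): print(''.join(' .:-=+*#%@'[min(9,x//26)] for x in g[r,u-18:u+19]))
s=cam("scene"); q=[.5187,.2491]
print("scene rim pred",proj(s,[*q,.095]),"base",proj(s,[*q,0]))
g=s["pixels"].min(2).astype(int); u,v=proj(s,[*q,.05]).astype(int)
for r in range(v-34,v+26,2): print(r,''.join(' .:-=+*#%@'[min(9,x//26)] for x in g[r,u-26:u+27]))
E
```

```text
[0.52084512 0.24882635 0.33722049] [ 3.14129388e+00  8.42820695e-04 -6.94228359e-03] 0.015812977884313423
top [[24, -27], [5, -33], [22, 25], [-12, 31], [2, 8], [-32, 0]]
beaker rim w5 [0.51650515 0.2493318  0.095     ] base [0.51522155 0.24981319 0.01      ]
@@@@@@@***%+--======+==-----:-+%@@@@@
@@@@@*+#*==#%@@@@**%@@@@#+=-----=%@@@
@@@@=%@@*=*@@@@@@##@@@@@@#*+=----:=%%
@@#=%%#%%#*%@@@@@#+#@@@@%#%###*=--:-%
@%-*%%@@@@@#*%%@@@@@@@%*+%@@@%#*=----
@+=@#%@@@@@%@@@@@@@@@@@#+*%@@%*+*=--:
%-=%**%@@@@@@@@@@@@@@@@@@@#*+****+--:
%-*@@%@@@@%#%@@@@@@@@@@@@@@*#@%###+-:
%-+@%#%@@#+#@@@@@@@@@@@@@%*+%@%%%#*=:
@*-%%%@@@@#*%@@@@@@@@@@@@@%**####*=-:
@%-+@@@@@@%#**#%@@@@@@@@@@@%******=:-
@@%-+@@@@%%@@@@@@@@@@@@@@@#**####=:-*
@@@#-+@#*%@@@@@@@@@@@@@@@%#**###+-=@%
@@@@%--%@@@@@@@#*%@@@@@@#**###*--*%#%
@@@@@@#--#@@@@@*#@@@@@@#*##*+=+%%*%@@
@@@@@@@@@+-=#%@%#%@@@@#*###%@%#%@@@@@
@@@@@@@@@@@@*+==*###**##%#++#@@@@@@@@
@@@@@@@@@@@@@@@@@@@@%@@@@@@@@@@@@@@@@
scene rim pred [254.00421765 197.28931987] base [254.88280593 218.39084638]
173 =...........:::::::::-:::====-:::::::::::::::........
175 %%= ........::::::
[... 959 characters left out ...]
....
209 ...............=++++**************++++-..............
211 ............. .=+++++*****######*+++++-:.............
213 ...............=+****#%%%%%%%%%@%%%*++-..............
215 .............. -+**##%%%%%%%%%%%@@###*=:.............
217 ...............-*#%%#%%%%%%#%%%%%#####=..............
219 ...............:+##%%%#%%%%#*###***##*-..............
221 .................=***********#**##*#+:............-+@
223 ...................-=********#**+=:........... +@@@@#
225 .........................:..:.............. +@@@@@@*=
227 ..........:............................ +@@@@@@@@@%*+
229 ...................................  +@@@@@@@@@@@%-*#
231 ..................................:@@@%@@@@@@@@@@%-==
```

The inner bead now lies at about (2,8) mm, close to where the centre one began. The ring gap is at the front right, so I go back and push that bead out into the gap.

Emit:
step_arm --motion '[[[0.1, 0.8, 0], -0.16], [[0.2, 1.6, 0], -0.32], [[0.3, 2.5, 0], -0.48], [[0.32, 3.2, 0], -0.64], [[0.32, 3.57, 0], -0.8], [[0.32, 3.57, 0.4], -0.94], [[0.32, 3.57, 1.0], -0.94], [[0.32, 3.57, 1.6], -0.94], [[0.32, 3.57, 2.0], -0.94], [[0.32, 3.57, 2.2], -0.94]]'

```text
time: 34.78
tool_pos: [0.5382, 0.0336, 0.2047]
tool_rot: [-3.14, 0.001, 0.932]
contact_force: [-0.5, 0.5, -0.9]
opening: 0.0152
grip_force: 45.0
```

Emit:
step_arm --motion '[[[0, 0, 0.1], 0], [[0, 0, 0.2], 0], [[0, 0, 0.28], 0], [[-0.1, 0, 0.28], 0], [[-0.2, 0, 0.28], 0], [[-0.3, 0, 0.28], 0], [[-0.4, 0, 0.28], 0], [[-0.5, 0, 0.28], 0], [[-0.6, 0, 0.28], 0], [[-0.64, 0, 0.28], 0]]'

```text
time: 36.02
tool_pos: [0.5163, 0.0034, 0.1892]
tool_rot: [3.14, -0.001, 0.933]
contact_force: [2.5, 0.2, -1.5]
opening: 0.0158
grip_force: 45.0
```

```bash
python3 - <<'E'
from h import *
o=robot.observe(); p,Rt=pose(); print(p,o["tool_rot"],o["contact_force"])
print("beaker+up", toolmove([.5175,.249,.338]))
E
```

```text
[0.5163488  0.00336626 0.18916727] [ 3.14037536e+00 -1.15778553e-03  9.33329760e-01] [ 2.51320709  0.19534495 -1.49286182]
beaker+up [ 3.30416853 -2.41809376 -2.47966702]
```

Emit:
step_arm --motion '[[[0, 0, -0.6], 0], [[0, 0, -1.4], 0], [[0, 0, -2.1], 0], [[0.2, -0.2, -2.48], 0.1], [[0.8, -0.6, -2.48], 0.25], [[1.5, -1.1, -2.48], 0.4], [[2.2, -1.6, -2.48], 0.55], [[2.9, -2.1, -2.48], 0.7], [[3.3, -2.42, -2.48], 0.85], [[3.3, -2.42, -2.48], 0.93]]'

```text
time: 37.28
tool_pos: [0.5163, 0.2515, 0.3371]
tool_rot: [-3.141, 0.001, 0.004]
contact_force: [0.2, 0.2, -0.2]
opening: 0.0162
grip_force: 45.0
```

```bash
python3 - <<'E'
from beads import *
o=robot.observe(); p,Rt=pose(); print(p,o["tool_rot"],o["opening"])
t=cam("top"); print("top",beads(t))
u,v=proj(t,[.529,.014,.046]).astype(int); g=t["pixels"].min(2).astype(int)
for r in range(v-17,v+18,2): print(''.join(' .:-=+*#%@'[min(9,x//26)] for x in g[r,u-18:u+19]))
E
```

```text
[0.51630427 0.25153389 0.33711966] [-3.14136850e+00  1.12567853e-03  3.94176173e-03] 0.016162155610487398
top [[35, 8], [24, -26], [-15, -22], [34, -11], [18, 31], [-31, -9]]
@@@@@@@***%+--======+==-------+%@@@@@
@@@@@*+#*==#%@@@@#*%@@@@#+=-----=%@@@
@@@@=%@@*=*@@@@@@##@@@@@@#*+=----:=%%
@@#=%%#%%%*%@@@@@*+#@@@@%#%###*=----%
@%-*%%@@@@@#*%%@@@@@@@#*+%@@@%#*=--:-
@+=@#%@@@@@%@@@@@@@@@@@#+*%@@%*+*=--:
%-=%*+%@@%@@@@@@@@@@@@@@@@#*++++*+--:
%-*@@@@@@@@@@@@@@@@@@@@@@@@*#@%%##+-:
%-+@@@@@@@@@@@@@@@@@@@@@@%*+%@%%%##=:
@*-%##@@@@@@@@@@@@@@@@@@@@%+*####*=-:
@%-=@@@@@@@@@@@@@@@@@@@%#%@@@#+***=:-
@@%-+@@@@@%@@@@@@@@@@@%+%@@@@@*##=:-*
@@@#-+@%#*%@@@@@@@@@@@%+#@@@@#**+-=@%
@@@@%=-%@@@@@@@@##@@@@@#**#*+*+--*%#%
@@@@@@#--#@@@@@%*%@@@@@@#*#*+=+%%*%@@
@@@@@@@@@+-+#%@%*#@@@@%**##%@%#%@@@@@
@@@@@@@@@@@@*+==*###***#%#++#@@@@@@@@
@@@@@@@@@@@@@@@@@@@@%%@@@@@@@@@@@@@@@
```

The pushed bead has gone out to about (-15,-22) mm, so all nine have moved and are in the well. Next I lower the paddle into the beaker.

Emit:
step_arm --motion '[[[0.35, 0.02, 0.2], 0], [[0.35, 0.02, 0.8], 0], [[0.35, 0.02, 1.4], 0], [[0.35, 0.02, 1.9], 0], [[0.35, 0.02, 2.4], 0], [[0.35, 0.02, 2.7], 0], [[0.35, 0.02, 2.85], 0], [[0.35, 0.02, 2.95], 0], [[0.35, 0.02, 2.98], 0]]'

```text
time: 38.45
tool_pos: [0.5382, 0.248, 0.1592]
tool_rot: [-3.141, -0.001, 0.004]
contact_force: [0.9, 0.5, -0.9]
opening: 0.0158
grip_force: 45.0
```

Emit:
step_arm --motion '[[[0, 0, 0.03], 0], [[0, 0, 0.05], 0]]' --squeeze 5

```text
time: 38.7
tool_pos: [0.5382, 0.2481, 0.1563]
tool_rot: [-3.141, -0.001, 0.004]
contact_force: [-0.4, 0.6, -0.9]
opening: 0.016
grip_force: 5.0
```

Emit:
step_arm --motion '[[[0, 0, 0.04], 0], [[0.08, 0, 0.07], 0], [[0.16, 0, 0.08], 0], [[0.24, 0, 0.08], 0], [[0.3, 0, 0.09], 0], [[0.3, 0, 0.09], 0]]' --squeeze 3

```text
time: 39.45
tool_pos: [0.5566, 0.2482, 0.1506]
tool_rot: [-3.141, -0.001, 0.004]
contact_force: [0.6, 0.9, 1.9]
opening: 0.0161
grip_force: 3.0
```

Emit:
step_arm --motion '[[[0, 0, 0], 0], [[0, 0, 0], 0], [[0, 0, 0], 0], [[0, 0, 0], 0], [[0, 0, -0.5], 0], [[0, 0, -1.2], 0], [[0, 0, -1.9], 0], [[0, 0, -2.4], 0], [[0, 0, -2.4], 0]]' --hand 140

```text
time: 40.58
tool_pos: [0.5569, 0.2485, 0.2972]
tool_rot: [-3.14, -0.005, 0.004]
contact_force: [0.8, -0.0, -0.8]
opening: 0.0414
grip_force: 0.0
```

```bash
python3 - <<'E'
from h import *
o=robot.observe(); p,Rt=pose(); print(p,o["contact_force"],o["opening"])
s=cam("scene"); g=s["pixels"].min(2).astype(int); q=[.517,.2495]; u,v=proj(s,[*q,.05]).astype(int)
for r in range(v-44,v+22,2): print(r,''.join(' .:-=+*#%@'[min(9,x//26)] for x in g[r,u-26:u+34]))
c=cam("wrist"); print("wrist rim",proj(c,[*q,.095]))
g=c["pixels"].min(2).astype(int)
for r in range(120,300,8): print(r,''.join(' .:-=+*#%@'[min(9,x//26)] for x in g[r,180:400:4]))
lid=[.531+.063*.972,.0145+.063*.233]; print("hinge",lid)
E
```

```text
[0.55691102 0.24845722 0.29724307] [ 0.80465187 -0.0481469  -0.81282877] 0.0413927952485027
163 ............:::::::::::::::::::::...........-:.:::.-:....==#
165 ............::::::::::::::::::::::::::::.-:............+*+++
167 ............::::::::::::::--===----------:............*++==+
169 .............:::::::::::----:::::::::-#%%#=--..........*+==+
171 ........... .:::::::::--:::::::::::::+####+::::........-=+++
173 #=...........:::::::::-::::::::::::::#####=:::.........-=+++
175 %%%= ........:::::::::::::::::::::::-*###*-::..........-==++
177 %%%***-..... .::::::::::::::::::::::+####*-::..........-=+++
179 %##%%*+*-......:::::::::::::::::::::#####=:::......-:..-=+++
181 +*%%%%%#**-.............::::::::::::*####=:::.-:-:.... -=+++
183 %%%%%%%%%%*#*-::.:-:....:::::::::::=*###*-:::......... -++==
185 %%%%%%****%%#*+:........:::::::::-:+####=::::......... -====
187 #+=+#%#**++++++*-.....=::::::::::::*####=:::::.:::.... :====
189 #*++++++++++++++- ......:::::::::::=###*-:::::...........-==
191 ++++++++++++++++-.... .:-----=--::::++-::::::...............
193 +++++++++++++=*+: -*+++======
[... 1893 characters left out ...]
:
216 ...............==-*%%@%%%%%%#++++=-*................:::
224 ...............+---*#%@@%@%%****=--+-................::
232 ...............+=----*%@@%****+----+:................::
240 ...............:*-----------------=+..................:
248 ...........:-==.:*=------=+++=---+=...==-:............:
256 ......========:...-*+----------++.....:=======-........
264 ......=======:.......:=+*++*+-.........-=======........
272 ...:..======-........::.................======-..:..:::
280 ..:.::::::::::-::-:----------------------------::::.:--
288 :.:.-------------------=========================-::.---
296 ..::---------------------+++++++++++++++++++++++=.-.---
hinge [0.592236, 0.029179000000000004]
```

The paddle stands in the beaker leaning on its far rim, and the beaker is unmoved. Next I go behind the lid with the fingers closed.

Emit:
step_arm --motion '[[[0.5, 0.7, 0], 0], [[0.9, 1.4, 0], -0.1], [[1.3, 2.1, 0], -0.2], [[1.7, 2.8, 0], -0.23], [[2.0, 3.3, 0], -0.23], [[2.0, 3.3, 0.4], -0.23], [[2.0, 3.3, 1.0], -0.23], [[2.0, 3.3, 1.6], -0.23], [[2.0, 3.3, 2.0], -0.23], [[2.0, 3.3, 2.0], -0.23]]' --hand 255 --squeeze 20

```text
time: 41.92
tool_pos: [0.6747, 0.0506, 0.1704]
tool_rot: [-3.139, 0.008, 0.234]
contact_force: [0.3, 0.3, 1.2]
opening: 0.0006
grip_force: 0.0
```

```bash
python3 - <<'E'
from h import *
o=robot.observe(); p,Rt=pose(); print(p,o["tool_rot"],o["contact_force"],o["opening"])
print("to xb=.04",toolmove([.531+.04*.972,.0145+.04*.233,p[2]]))
E
```

```text
[0.67467301 0.05058759 0.17037821] [-3.13938327  0.00760468  0.23365006] [0.30199875 0.33473724 1.21666878] 0.0006351719283396102
to xb=.04 [-1.802332    0.02965581  0.01364093]
```

Emit:
step_arm --motion '[[[-0.2, 0, -0.1], 0], [[-0.4, 0, -0.1], 0], [[-0.6, 0, -0.1], 0], [[-0.8, 0, -0.1], 0], [[-1.0, 0, -0.1], 0], [[-1.15, 0, -0.1], 0], [[-1.3, 0, -0.1], 0], [[-1.45, 0, -0.1], 0]]'

```text
time: 42.92
tool_pos: [0.5918, 0.0302, 0.181]
tool_rot: [3.141, -0.001, 0.234]
contact_force: [1.3, -0.7, 0.5]
opening: 0.0004
grip_force: 0.3
```

Emit:
step_arm --motion '[[[-0.15, 0, 0], 0], [[-0.3, 0, 0], 0], [[-0.45, 0, 0], 0], [[-0.6, 0, 0], 0], [[-0.75, 0, 0], 0], [[-0.9, 0, 0], 0], [[-1.0, 0, 0], 0], [[-1.0, 0, 0], 0]]'

```text
time: 43.92
tool_pos: [0.5335, 0.0165, 0.1807]
tool_rot: [-3.142, -0.0, 0.234]
contact_force: [-0.9, 0.8, -0.7]
opening: 0.0005
grip_force: 0.0
```

```bash
python3 - <<'E'
from h import *
o=robot.observe(); p,Rt=pose(); print(p,o["tool_rot"],o["contact_force"])
s=cam("scene"); g=s["pixels"].min(2).astype(int); f=[.531-.045*.972,.0145-.045*.233]
print("scene: rim c",proj(s,[.531,.0145,.104]),"lid_front shut",proj(s,[*f,.112]),"hinge",proj(s,[.592,.029,.109]))
u,v=proj(s,[.531,.0145,.104]).astype(int)
for r in range(v-30,v+30,2): print(r,''.join(' .:-=+*#%@'[min(9,x//26)] for x in g[r,u-34:u+40]))
print("press", toolmove([*f,.17]))
E
```

```text
[0.53347251 0.01645645 0.18066441] [-3.14151426e+00 -1.98916837e-04  2.33627117e-01] [-0.88808277  0.83024201 -0.68630148]
scene: rim c [291.40616118 224.95708758] lid_front shut [282.17737188 228.61881738] hinge [303.84734527 216.24788501]
194 ====+=***=:::................-+**-:-+*+*=-----=**++++***++++#+=:.......-*%
196 -===-=*+=+-:.................-+**-+***++++- .:+****+++++#*+:...........=%%
198 =====+*=-+-..................:+**-+***+++#= . =**==+#*#+:..............:*%
200 =====**=*=:..................:+**-+***++++:.. =+***+:....................-
202 ====-#%*+-....................-+*-+**++**-.....:-:........................
204 *##*##*++-..............::.....-+-+**#+:..................................
206 ****+*#*+-......................:.+=:.....................................
208 ********+-..........................................................:::=-.
210 **+****++-:.......................................................... ...:
212 %%#****++-:...............................................................
214 %%%#****+-:.....................:+@@@#:..:===+=..................
[... 854 characters left out ...]
@@@@@%**#####*-.........
238 .......++===#****%*-:::-:*@@@#=--===-==-=-#@@@@@@@@@%**########*-.........
240 .......*+-::-==******%+:*@@@@@@@@@@@@@@@@@@@@@@@@############*#*-..... :=+
242 .......**=:....-===+****%@@@@@@@@@@@@@@@@@@@@%##**########*-+=#*-  =#**+++
244 .......**=:.......:--=++***%@@@@@@@@@@@@@@%#**#########*-+=-=+#+:%#+++++++
246 ...... *+===-:.....:=====++****#@@@%%@@%#*###########=-+-=+--+#*#*==++++++
248 ...... #*+=+*===-..:=========#****#@%##############++--+--+###*#*==+++++++
250 .......-****+=++=#+====-::::===-+***###############++--+###*-. =*+=+++++++
252 ..........:+***+======-.:--:::==+**################=+####+:.....=+=+++++++
press [-0.80296031  0.02268698  0.17738273]
```

The lid has fallen onto the catch. Now I press at its front.

Emit:
step_arm --motion '[[[-0.4, 0.02, 0], 0], [[-0.8, 0.02, 0], 0], [[-0.8, 0.02, 0.3], 0], [[-0.8, 0.02, 0.6], 0], [[-0.8, 0.02, 0.8], 0], [[-0.8, 0.02, 0.88], 0], [[-0.8, 0.02, 0.93], 0], [[-0.8, 0.02, 0.93], 0]]'

```text
time: 44.98
tool_pos: [0.4876, 0.0042, 0.1249]
tool_rot: [3.141, -0.0, 0.234]
contact_force: [-0.9, -1.0, 0.9]
opening: 0.0004
grip_force: 0.0
```

Emit:
step_arm --motion '[[[0, 0, 0.03], 0], [[0, 0, 0.06], 0], [[0, 0, 0.08], 0], [[0, 0, 0.08], 0]]'

```text
time: 45.48
tool_pos: [0.4873, 0.0043, 0.1198]
tool_rot: [-3.141, 0.0, 0.234]
contact_force: [-0.6, -0.9, -0.5]
opening: 0.0005
grip_force: 0.0
```

Emit:
step_arm --motion '[[[0, 0, 0.03], 0], [[0, 0, 0.05], 0], [[0, 0, 0.05], 0]]'

```text
time: 45.85
tool_pos: [0.4874, 0.0042, 0.1171]
tool_rot: [3.142, -0.0, 0.234]
contact_force: [-1.0, 0.0, 2.2]
opening: 0.0005
grip_force: 1.2
```

Emit:
step_arm --motion '[[[0, 0, 0.03], 0], [[0, 0, 0.05], 0], [[0, 0, 0.05], 0]]'

```text
time: 46.22
tool_pos: [0.4873, 0.0042, 0.1148]
tool_rot: [3.141, -0.001, 0.234]
contact_force: [-2.8, 0.5, 9.8]
opening: 0.0009
grip_force: 4.7
```

Contact, 10 N and rising; I continue in small steps.

Emit:
step_arm --motion '[[[0, 0, 0.03], 0], [[0, 0, 0.03], 0]]'

```text
time: 46.48
tool_pos: [0.4872, 0.0042, 0.1121]
tool_rot: [-3.142, 0.0, 0.234]
contact_force: [-0.1, 0.3, 0.4]
opening: 0.0003
grip_force: 0.2
```

Emit:
step_arm --motion '[[[0, 0, 0.03], 0], [[0, 0, 0.03], 0]]'

```text
time: 46.72
tool_pos: [0.4873, 0.0043, 0.11]
tool_rot: [-3.141, 0.0, 0.234]
contact_force: [-0.4, -0.2, -0.2]
opening: 0.0004
grip_force: 0.0
```

Emit:
step_arm --motion '[[[0, 0, 0.03], 0], [[0, 0, 0.05], 0], [[0, 0, 0.05], 0]]'

```text
time: 47.1
tool_pos: [0.4875, 0.0043, 0.1082]
tool_rot: [3.141, -0.001, 0.234]
contact_force: [-2.9, -0.5, 9.7]
opening: 0.0004
grip_force: 4.9
```

Emit:
step_arm --motion '[[[0, 0, 0.03], 0], [[0, 0, 0.03], 0]]'

```text
time: 47.35
tool_pos: [0.4876, 0.0042, 0.1079]
tool_rot: [3.141, -0.002, 0.234]
contact_force: [-6.7, 1.3, 23.7]
opening: 0.0006
grip_force: 11.7
```

Emit:
step_arm --motion '[[[0, 0, -0.3], 0], [[0, 0, -1.0], 0], [[0, 0, -2.0], 0], [[-0.5, 0, -2.5], 0], [[-0.5, 0, -2.5], 0], [[-0.5, 0, -2.5], 0]]'

```text
time: 48.1
tool_pos: [0.4581, -0.0026, 0.2547]
tool_rot: [-3.141, 0.001, 0.234]
contact_force: [0.1, 0.6, 0.4]
opening: 0.0002
grip_force: 0.0
```

```bash
python3 - <<'E'
from h import *
s=cam("scene"); g=s["pixels"].min(2).astype(int); a=s["pixels"]
for (x,y,z),h in (((.517,.2495,.05),(44,22)),((.531,.0145,.104),(20,24))):
    u,v=proj(s,[x,y,z]).astype(int)
    for r in range(v-h[0],v+h[1],3): print(r,''.join(' .:-=+*#%@'[min(9,q//26)] for q in g[r,u-28:u+32]))
E
```

```text
163 ..............:::::::+**=:.........:=******==+****=:.....:+*
166 ..............:::::::::***++++++++++-....-+****#@%*- -=-::::
169 ..............:::::::::*#*+=---==-:::::--::...:-++--::::::::
172 ##=............:::::::::=-::::::::-:.:::...::::::....::-----
175 %%%%%= ...... .:::::::::::::::::::::......:::----:.:::::...:
178 %%%%*#*+*-......::::::::::::::::::::::==:.::....:::=-:..::..
181 %%+*%%%%%#**-.............::::::::::::#%%%%++=:...-::-=+***+
184 #%%%%%%%%%%#*+%*-+-.......:::::::::::*%@%%*:+***-+***++++=-:
187 %##+=+#%#**++++++*-.....=::::::::::::#%%%%+:=+**-+*+**++++==
190 *+++++++++++++++++-.......:::::::::::-**+-::-+**-+***++++-..
193 +++++++++++++++=*+:.-**++=============++-:::::+*-+*****+-...
196 ++++++=+==++++++*#+============---==-=*+=+-....::==:........
199 +++++++*-.......=+===================+*==*-.................
202 .................:**+===============-#%*+-...............:..
205 .................:=+++**++***********##*+-..................
208 .................:=+++******************+-..................
211 ..................=++++**#########*****++-:.............
[... 604 characters left out ...]
.......... =%@@@@@@@@@@%@@%*+==++=:...............
219 ##*-............+@@@@@%@@@@@@@@@@@@@@@@@@@%+--=*=...........
222 =:........... =*@@@@@@@@@@@@@@@@@@@@@@@@@@@@#---:...........
225 ........ =%%%@@@#***@@#@@@@@@@@@@@@@@@@@@@@@@**@@@@@*: .....
228 ... =%%%%%%%%%+=%#**********@@@@@@@@%%@@@@@#%@@@@@@@@@@@@@#:
231 #%#*%%%%%%@@@@%-=*****##*@@@@@@@@@@@@@@*++==+@@@@@@@@@@@#*-.
234 .+****@@@@@%-::-:::-=+++=+++++++++==+===+=-*@@@@@@@@%*####=.
237 .++=+******+-::::::+=:-======+=+==++=--#@@@@@@@%*########*-.
240  ++-:.-==+*****+=:*@@@@@@@@@@@@@@@@@@@@@@@@%###########*#*-.
243  +*=.......-=-=+****%@@@@@@@@@@@@@@@@@%#**########++=-+=#+:-
246  ++===-:.....:-====++****#@@@%%@@%#*###########=-+-=+--+#*#*
```

The lid lies flat and shut, the paddle stands in the upright beaker, and the arm is clear. I hand in.

```bash
python3 -c "
from cell import robot
print(robot.hand_in())"
```

```text
the job is handed in; nothing more can be done
None
```

I handed the job in at about 48 s: the beads are stirred, the paddle stands blade down in the clear beaker, and the lid snapped home. I judged the bead shift from camera views without tracking each bead, so it is the least certain part.

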